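# Hold the red plate slanted under the tap

### The arm

A 6-joint arm with a two-finger parallel gripper is mounted at the origin on the work surface. World frame = base frame: x ahead of the robot, y to its left, z up, the work surface at z = 0. Lengths are in m, angles in rad, forces in N, time in s.
With the tool pointing down it reaches from about 0.275 to 0.75 m from the base axis. Payload 10.2 kg.
Tool frame: the origin (TCP) lies on the centre line of the jaws, within the pads' length; the fingertips stand 8 mm ahead of it and the grasp point (between the pads) lies 11 mm behind it; z points along the fingers, y is the line along which they close (so a half turn about z gives the same grasp; the last joint's range is limited). The gripper opens to 85 mm and grips with 20 to 120 N. Pads are 22 mm wide; open, the fingers measure 114 mm over their backs; the gripper's body (76 mm by 85 mm) begins 54 mm behind the grasp point. The pads swing forward as they close: fully open they stand 13 mm farther back than shut.
Start: joints at [-1.52, 0.313, 1.498, -0, 1.331, -0.223], TCP at [0.142, -0.505, 0.205] pointing down, gripper open.
Joint ranges: [-2.94, 2.94], [-0.97, 2.17], [0.19, 2.56], [-1.23, 4.37], [0.02, 3.11], [-2.88, 2.88]. Speed limits (rad/s): [2.39, 2.39, 3.01, 3.14, 3.14, 3.14].

### API

Orientations are given as [roll, pitch, yaw] about the fixed x, y, z axes, in that order (R = Rz(yaw) Ry(pitch) Rx(roll)).
In Python, from bench import r gives the robot as it stands. The module is installed in compiled form; this text tells all that it offers. Calls block until the motion is done:
- r.movep(position, orientation): joint-space move of the TCP to a pose.
- r.movel(position, ori=None, rate=0.15, stop_force=None): straight line of the TCP; ori=None keeps the orientation; rate is the mean speed in m/s. With stop_force (N) it stops when the force on the tool has changed by that much, and returns True; else False.
- r.goto_joints(angles): joint-space move.
- r.grip(opening, effort=None): opening from 0.0 (shut) to 1.0 (fully open); effort is the grip in N (None keeps the last); returns when the fingers have stopped.
- r.sleep(seconds).
- r.inverse_kinematics(position, orientation): joint angles nearest the present ones, or None.
- r.state(): the state.
- r.snapshot(name): name is "scene" or "side" or "wrist"; returns (picture, depth): 400x640x3 uint8, red, green, blue; 400x640 float32, m along the optical axis (not along the pixel's ray), 0 where there is no reading.
- r.camera_params(name): a dict with "fx", "fy", "cx", "cy" (pixels), "world_from_camera" (4x4, takes a point from camera to world coordinates). Camera axes: x right, y up, looking along -z (the intrinsics and any distortion apply to the point x, -y, -z); pixel columns grow to the right and rows downward; lengths in m; the calibration is good to about 2 mm. A picture is of the moment at which its call begins: read the wrist's pose just before it. camera_params takes no time and is no camera call; for the wrist camera it gives the pose at the moment of the call.
A pose or a line that the arm cannot do raises r.Unreachable and nothing moves.
- r.job_done(): hands the job in; it is judged then, once.
The state is a dict: "t": time; "q": joint angles; "qd": joint speeds; "joint_efforts": joint torques, N m; "eef_pos": TCP position; "eef_rot": TCP orientation; "ft_force": force on the tool from outside, world axes, zero at the start; "wrist_torque": the same for the moment, N m; "opening": opening from 0.0 (shut) to 1.0 (fully open); "gripper_force": force on a finger pad.
Only numpy, scipy, OpenCV 4.12 (cv2) and the standard library are available. Lean on these libraries where they do the work, as an engineer would, in place of code of your own. Each camera call takes 0.05 s, during which the arm holds its last target. There are 200 camera calls.

### The job

The red plate standing in the dish rack has to be rinsed once more: take it by the rim, draw it straight up out of its slot until it is clear of the rack, and carry it over to the sink. Hold it there in the gripper, eating face up and slanted at about 45 degrees, its middle straight below the mouth of the tap and about half-way between the mouth and the level of the counter, without touching the tap and without shifting any of the other dishes and things. Finish while still holding it there, still and ready for the water: it is not put down or let go.

Things in the scene. Friction and masses are not known exactly. Their poses are not given: they have to be found in the camera images.
- plate_red_center (a point): Centre of the red plate (160 mm across, about 0.26 kg), in its rim's mid-plane. The rim is a flat ring 8 mm thick, from radius 50 mm to the edge at 80 mm; the middle (radius under 44 mm) bulges 13 mm to the back. z is the plate's axis, out of the eating face; x and y turn freely. Starts on edge in a rack slot, z within 6 degrees of level, centre 96 mm and top edge 176 mm above the counter
- rack: Fixed dish rack: lime drip tray 250 (its x) by 340 mm (its y), black wire basket 103 mm high; origin at the centre of its underside, z up. Three slots at y = -30, 45, 120 mm each hold a plate on edge (any may be the red one), eating face to the rack's -y, on two rails at x = +-57 mm, between wire prongs 87 mm high. Grey caddy with teaspoons, 160 mm high, at y = -125 mm
- tap_mouth (a point): Centre of the tap's mouth: lower end of the downward outlet (26 mm across) of the gooseneck spout, 234 mm above the counter. The spout is swung to a different angle in each episode; its crown arches 98 mm above the mouth (332 mm above the counter), from the mouth over to the riser
- tap: Chrome tap standing on the counter behind the sink, origin at its foot on the axis of the riser (base 42 mm thick, riser 22 mm). The mouth is 185 mm from this axis. A short lever sticks out at its right. Not to be touched
- sink: Fixed steel sink let into the counter; origin at the centre of its opening, at counter level. The opening is 310 mm along x and 400 mm along y; the basin is 170 mm deep
- plate_white_center (a point): centre of the white plate, the same shape, standing in another slot; leave it in place
- plate_blue_center (a point): centre of the dark blue plate, the same shape, standing in another slot; leave it in place
- mug: black mug, 80 mm across, 92 mm high, loose on the counter beyond the right-hand side of the sink; origin at the centre of its underside
- tumbler: glass tumbler, 70 mm across, 110 mm high, loose on the counter beyond the right-hand side of the sink; origin at the centre of its underside
- soap: lime-green soap bottle, 60 mm across, 150 mm high, loose at the back of the counter; origin at the centre of its underside
- sponge_caddy: black sponge tray with a sponge, 75 x 110 x 60 mm, loose at the back of the counter; origin at the centre of its underside
Things that resemble listed ones, but are neither listed nor needed, are in the scene too. What is shaped like the part that bears plate_red_center but purple or turquoise is not meant.

How it is judged:
On the way:
1. the red plate is drawn up clear of the rack, still on edge (height (world z) of plate_red_center above 0.185 m and angle between plate_red_center's own z axis and vertical between 1.15 and 1.99 rad and contact force between plate_red and rack below 0.2 N), for 0.1 s.
At the end, for the whole second after the job is handed in: the red plate is held still in the gripper, eating face up with its axis 30 to 60 degrees from vertical, its centre within 40 mm (horizontally) of straight below the tap's mouth and 70 to 165 mm above the counter, touching neither tap, sink, counter nor rack (horizontal distance between plate_red_center and tap_mouth below 0.04 m and height (world z) of plate_red_center between 0.07 and 0.165 m and angle between plate_red_center's own z axis and vertical between 0.52 and 1.05 rad and contact force between plate_red and the fingers above 1 N and contact force between plate_red and tap below 0.2 N and contact force between plate_red and sink below 0.2 N and contact force between plate_red and table below 0.2 N and contact force between plate_red and rack below 0.2 N and linear speed of plate_red below 0.03 m/s and angular speed of plate_red below 0.2 rad/s); the arm keeps its last pose, push and grip.
It fails at once if the tap was touched (contact force between tap and anything else above 1 N).
It fails at once if another plate was shifted or lifted (distance of any of plate_white_center, plate_blue_center from where it was at the start of the episode above 0.025 m).
It fails at once if one of the other things was shifted (distance of any of mug, tumbler, soap, sponge_caddy from where it was at the start of the episode above 0.03 m).
It also fails if it takes over 53 s, if anything falls off the work surface, if the arm or the gripper's body presses on something with over 40 N, if the wrist force passes 120 N, or if a joint passes its speed limit or range.

## Working session

There is one attempt and no reset: what is moved stays moved. The work goes in short steps, each a Python script; the robot and the scene stay as the last script left them, time stands still between calls to the robot, and variables do not carry over. Pictures are saved under pics/ and viewed, at most 10 in all, crops included, and the job is handed in when it is done.

```bash
mkdir -p pics; cat > h.py <<'E'
import numpy as np, cv2
from bench import r
def cloud(name):
    p=r.camera_params(name); img,d=r.snapshot(name)
    v,u=np.indices(d.shape)
    X=np.stack([(u-p["cx"])/p["fx"]*d,-(v-p["cy"])/p["fy"]*d,-d],-1)
    T=np.array(p["world_from_camera"])
    return img,d,X@T[:3,:3].T+T[:3,3]
E
python3 - <<'E'
from h import *
for n in("scene","side"):
    i,d,P=cloud(n); cv2.imwrite(f"pics/{n}.png",i[...,::-1]); np.savez(f"{n}.npz",i=i,d=d,P=P)
    p=r.camera_params(n); print(n,{k:p[k] for k in p})
E
```

```text
scene {'fx': 506.62549452344786, 'fy': 506.62549452344786, 'cx': 326.58844846380924, 'cy': 201.48143397585483, 'world_from_camera': array([[ 0.56502666, -0.59240259,  0.57428568,  1.58979851],
       [ 0.82487756,  0.39045812, -0.40880247, -0.82106249],
       [ 0.01794113,  0.70469967,  0.70927885,  1.4569385 ],
       [ 0.        ,  0.        ,  0.        ,  1.        ]])}
side {'fx': 465.59338149415476, 'fy': 465.59338149415476, 'cx': 321.7118818829775, 'cy': 208.44239179415348, 'world_from_camera': array([[-0.8010832 ,  0.40565597, -0.44012378, -0.22049799],
       [-0.59848252, -0.53156792,  0.59937819,  0.96852017],
       [ 0.00918566,  0.74355819,  0.66860814,  1.31857903],
       [ 0.        ,  0.        ,  0.        ,  1.        ]])}
```

View pics/scene.png

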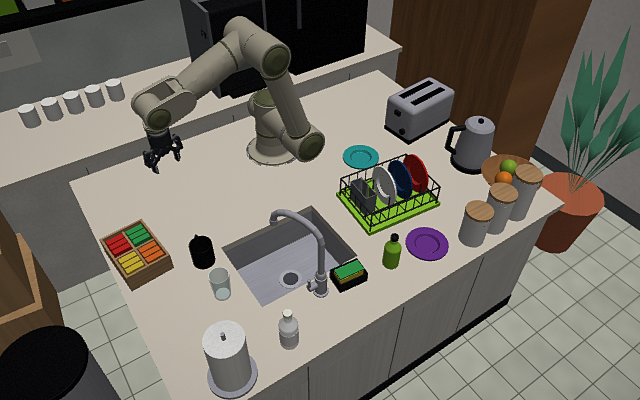

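View pics/side.png

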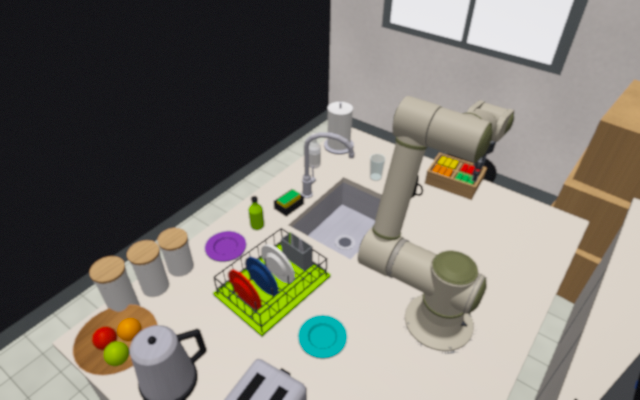

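The scene view shows the red plate in the outermost slot (416,172), with blue (400,178) and white (383,184) next to it. The tap's mouth is near (274,218), its foot at (319,290), and the lime tray around (388,205). In the side view red is at (244,288), the tap's mouth at (351,155).

```bash
python3 - <<'E'
from h import *
np.set_printoptions(precision=4,suppress=True)
reds=[];limes=[]
def box(n):return dict(scene=(330,145,445,235),side=(205,225,335,335))[n]
for n in("scene","side"):
    z=np.load(n+".npz");i,d,P=z["i"],z["d"],z["P"]
    h=cv2.cvtColor(i,cv2.COLOR_RGB2HSV).astype(int)
    x0,y0,x1,y1=box(n); m=np.zeros(d.shape,bool);m[y0:y1,x0:x1]=1; m&=d>0
    H,S,V=h[...,0],h[...,1],h[...,2]
    red=m&((H<8)|(H>170))&(S>150)&(V>60); red=cv2.erode(red.astype(np.uint8),np.ones((3,3)))>0
    blue=m&(H>100)&(H<130)&(S>100)&(V>30)
    lime=m&(H>30)&(H<50)&(S>150)&(V>80)
    for k,q in(("red",red),("blue",blue),("lime",lime)):
        X=P[q]; print(n,k,len(X),X.mean(0),np.percentile(X,[2,98],axis=0).ravel())
    R=P[red];c=R.mean(0);u,s,v=np.linalg.svd(R-c);print("  red normal",v[2],s/np.sqrt(len(R)))
    reds.append(R)
    L=P[lime&(P[...,2]<.06)];limes.append(L);print("  lime rect",cv2.minAreaRect((L[:,:2]*1000).astype(np.float32)))
    print("  top red z",R[:,2].max(),R[R[:,2]>R[:,2].max()-.01].mean(0))
    # tap: points above .2
    mm=np.zeros(d.shape,bool)
    a=dict(scene=(262,200,335,300),side=(295,125,360,200))[n]
    mm[a[1]:a[3],a[0]:a[2]]=1
    T=P[mm&(d>0)&(P[...,2]>.12)&(P[...,2]<.36)]
    print("  tap",len(T))
    for zz in np.arange(.12,.36,.02):
        Q=T[(T[:,2]>=zz)&(T[:,2]<zz+.02)]
        if len(Q): print("  ",round(zz,2),len(Q),Q.mean(0)[:2],Q.min(0)[:2],Q.max(0)[:2])
L=np.vstack(limes);print(cv2.minAreaRect((L[:,:2]*1000).astype(np.float32)))
E
python3 - <<'E'
import cv2,numpy as np
a=cv2.imread('pics/scene.png')[190:305,255:340];b=cv2.imread('pics/side.png')[120:205,290:365]
a=cv2.resize(a,(400,541),interpolation=0);b=cv2.resize(b,(400,453),interpolation=0)
b=np.vstack([b,np.zeros((88,400,3),np.uint8)]);cv2.imwrite('pics/tap.png',np.hstack([a,b]))
E
```

```text
scene red 268 [0.5563 0.3494 0.1079] [0.498  0.3359 0.0403 0.624  0.3602 0.158 ]
scene blue 524 [0.5593 0.2655 0.1065] [0.4872 0.1006 0.0324 0.646  0.2863 0.1755]
scene lime 1361 [0.5894 0.1935 0.0133] [ 0.4152  0.0556 -0.      0.6708  0.3767  0.0608]
  red normal [-0.1327 -0.9892 -0.0617] [0.0366 0.0278 0.005 ]
  lime rect ((541.781982421875, 226.4424285888672), (348.4508972167969, 261.2148132324219), 85.02269744873047)
  top red z 0.1647060005840284 [0.5486 0.3446 0.1599]
  tap 710
   0.12 25 [ 0.7644 -0.2554] [ 0.7567 -0.3027] [ 0.7748 -0.2429]
   0.14 26 [ 0.765  -0.2491] [ 0.756  -0.2581] [ 0.7702 -0.2378]
   0.16 28 [ 0.7641 -0.2492] [ 0.7554 -0.2581] [ 0.7689 -0.2364]
   0.18 24 [ 0.7645 -0.2492] [ 0.7559 -0.2579] [ 0.7686 -0.2378]
   0.2 31 [ 0.7643 -0.2508] [ 0.757  -0.2594] [ 0.7701 -0.2403]
   0.22 31 [ 0.7364 -0.2609] [ 0.5879 -0.3303] [ 0.7703 -0.2382]
   0.24 66 [ 0.6721 -0.2894] [ 0.5838 -0.3312] [ 0.7681 -0.2381]
   0.26 62 [ 0.6949 -0.2795] [ 0.5848 -0.3307] [ 0.7713 -0.2359]
   0.28 83 [ 0.703  -0.2753] [ 0.5879 -0.3281] [ 0.7662 -0.2403]
   0.3 163 [ 0.6885 -0.2811
[... 703 characters left out ...]
0.8806 -0.2322]
   0.16 26 [ 0.769  -0.2716] [ 0.74   -0.4475] [ 0.8777 -0.2301]
   0.18 20 [ 0.7501 -0.2412] [ 0.7417 -0.2506] [ 0.7619 -0.2302]
   0.2 21 [ 0.7506 -0.2416] [ 0.7422 -0.2517] [ 0.7609 -0.2333]
   0.22 24 [ 0.7012 -0.2619] [ 0.5758 -0.3214] [ 0.7602 -0.2315]
   0.24 57 [ 0.6616 -0.2784] [ 0.5709 -0.3303] [ 0.7694 -0.2274]
   0.26 51 [ 0.6518 -0.2837] [ 0.5748 -0.3241] [ 0.7626 -0.2319]
   0.28 63 [ 0.6682 -0.2762] [ 0.5824 -0.3283] [ 0.7545 -0.2357]
   0.3 124 [ 0.6628 -0.2789] [ 0.5914 -0.3201] [ 0.7452 -0.2445]
   0.32 100 [ 0.669  -0.2781] [ 0.62   -0.3067] [ 0.7199 -0.2554]
((609.8313598632812, 218.6070556640625), (352.6712951660156, 398.5438537597656), 84.73322296142578)
```

View pics/tap.png

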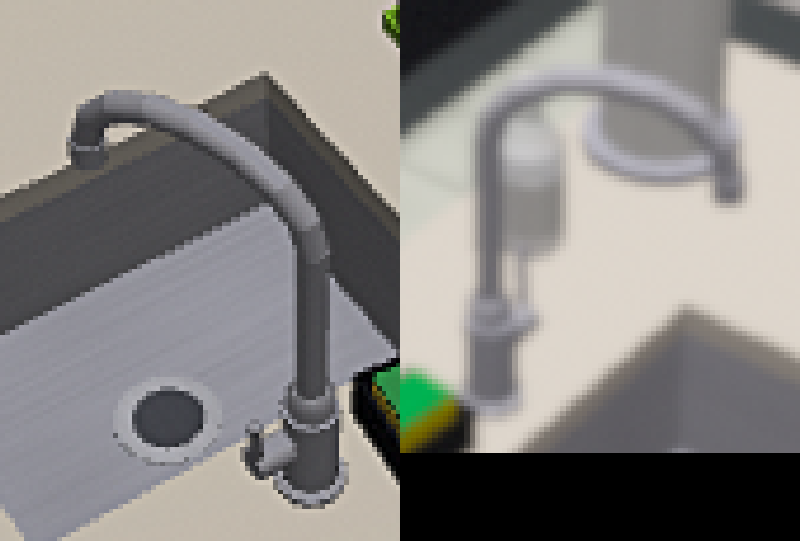

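The crop confirms the mouth at the end of the spout, about (89,155) in the left half and (730,190) in the right. The depth clouds agree: mouth about (0.587,-0.32), riser about (0.757,-0.245). Next I check reach and take a wrist view above the plate.

```bash
cat >> h.py <<'E'
from scipy.spatial.transform import Rotation as Ro
np.set_printoptions(precision=4,suppress=True)
MOUTH=np.array([.585,-.322])
def rpy(z,y):
    z=z/np.linalg.norm(z); y=y-z*(y@z); y/=np.linalg.norm(y)
    return Ro.from_matrix(np.c_[np.cross(y,z),y,z]).as_euler("xyz")
def final(az,th,s,zc=.105,back=0.,rt=.057):
    "tool pose holding the plate: azimuth of tool heading, dip th, s=sign of tool y relative to plate normal"
    d=np.array([np.cos(az),np.sin(az),0]);k=np.array([0,0,1.])
    z=d*np.cos(th)-k*np.sin(th); n=d*np.sin(th)+k*np.cos(th)
    return np.r_[MOUTH,zc]-z*rt-d*back, rpy(z,s*n)
E
python3 - <<'E'
from h import *
n=np.array([-.09,-.996,0]);c=np.array([.55,.35,.096])
for s in(1,-1):
    o=rpy(np.array([0,0,-1.]),s*n)
    for z in(.153,.27,.38): print(s,z,r.inverse_kinematics([c[0],c[1],z],o))
    print(s,"mid",r.inverse_kinematics([.38,.1,.38],o))
    for a in range(-90,91,15):
        for b in(0,.1):
            p,o=final(np.radians(a),np.radians(42),s,back=b); q=r.inverse_kinematics(p,o)
            if q is not None: print(s,a,b,q)
o=rpy(np.array([0,0,-1.]),n)
try: r.movep([.5,.3,.38],o)
except r.Unreachable: r.movep([.5,.3,.38],rpy(np.array([0,0,-1.]),-n))
i,d,P=cloud("wrist");cv2.imwrite("pics/w1.png",i[...,::-1]);np.savez("w1.npz",i=i,d=d,P=P)
print(r.state()["t"],r.state()["q"])
E
```

```text
1 0.153 [ 0.3874  0.6355  1.1427 -0.      1.3634  2.0483]
1 0.27 [ 0.3874  0.585   0.9273 -0.      1.6292  2.0483]
1 0.38 [ 0.3874  0.6219  0.5891 -0.      1.9306  2.0483]
1 mid [-0.0432 -0.0535  1.4716 -0.      1.7235  1.6178]
1 -90 0 [-0.3185  0.6088  1.4774 -0.9857  1.0095  1.7898]
1 -90 0.1 [-0.1494  0.6022  1.4891 -0.95    1.1277  1.8896]
1 -75 0 [-0.3738  0.491   1.6804 -1.1023  0.7345  1.709 ]
1 -75 0.1 [-0.2019  0.4336  1.7753 -1.0986  0.8426  1.8452]
1 -60 0 [-0.4726  0.3908  1.8437 -1.231   0.4427  1.6067]
1 -30 0 [-0.774   0.2899  1.997   1.3983  0.188  -1.5648]
1 -30 0.1 [-0.8569  0.0883  2.2614  1.6409  0.2462 -1.8708]
1 -15 0 [-0.9196  0.3114  1.9655  1.297   0.4914 -1.7396]
1 -15 0.1 [-1.1075  0.1331  2.2081  1.3294  0.6099 -1.9257]
1 0 0 [-1.0215  0.3774  1.8648  1.1514  0.767  -1.8463]
1 0 0.1 [-1.2403  0.2547  2.0476  1.1239  0.8938 -2.0147]
1 15 0 [-1.0743  0.474   1.7088  1.0156  1.017  -1.9307]
1 15 0.1 [-1.2791  0.4082  1.8161  0.9621  1.1325 -2.0731]
1 30 0 [-1.0862  0.5895  1.5113  0.8978  1.2522 -2.0035]
1 30 0.1 [-1.2625  0.5751  1.5365  0.8365  1.3609 -2.11
[... 1300 characters left out ...]
5 0 [-1.0743  0.474   1.7088  1.0156  1.017   1.2108]
-1 15 0.1 [-1.2791  0.4082  1.8161  0.9621  1.1325  1.0685]
-1 30 0 [-1.0862  0.5895  1.5113  0.8978  1.2522  1.1381]
-1 30 0.1 [-1.2625  0.5751  1.5365  0.8365  1.3609  1.028 ]
-1 45 0 [-1.0687  0.7177  1.281   0.7985  1.482   1.0696]
-1 45 0.1 [-1.2146  0.7544  1.2134  0.7423  1.5973  0.9953]
-1 60 0 [-1.0308  0.8574  1.0195  0.7159  1.7138  1.0011]
-1 60 0.1 [-1.1482  0.9577  0.8266  0.6796  1.8576  0.9729]
-1 75 0 [-0.979   1.0143  0.716   0.649   1.9562  0.9323]
-1 75 0.1 [-1.0707  1.2613  0.2205  0.6923  2.2082  1.0265]
-1 90 0 [-0.918   1.2195  0.3056  0.6132  2.2399  0.8845]
3.2917 [ 0.3387  0.4133  0.9136 -0.0001  1.8149  2.0004]
```

View pics/w1.png

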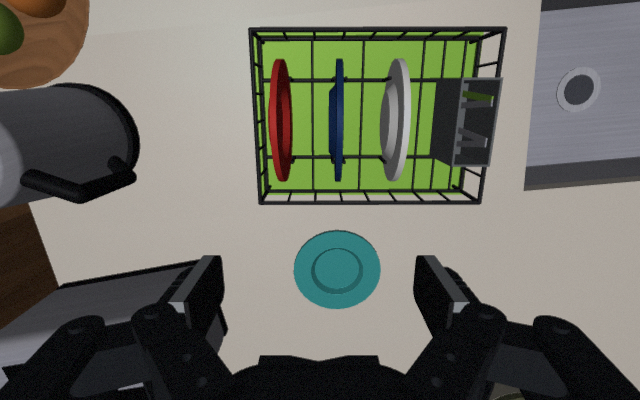

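The wrist view shows the red plate on edge at columns 268–293, rows 58–182, with blue near column 339 and white near 398. The caddy is at (465,120). Now I fit the red plate's rim plane from depth.

```bash
python3 - <<'E'
from h import *
z=np.load("w1.npz");i,d,P=z["i"],z["d"],z["P"]
h=cv2.cvtColor(i,cv2.COLOR_RGB2HSV).astype(int)
m=np.zeros(d.shape,bool);m[50:190,255:310]=1
m&=((h[...,0]<8)|(h[...,0]>170))&(h[...,1]>130)&(h[...,2]>40)&(d>0)
R=P[m];print(len(R),R.min(0),R.max(0))
a=np.array([.09,.996,0]);a/=np.linalg.norm(a);t=np.array([a[1],-a[0],0])
for lo in np.arange(.05,.19,.01):
    Q=R[(R[:,2]>=lo)&(R[:,2]<lo+.01)]
    if len(Q)>3: print(round(lo,2),len(Q),"along a",(Q@a).min(),np.median(Q@a),(Q@a).max()," t",(Q@t).min(),(Q@t).max())
T=R[R[:,2]>.15];k=np.polyfit(T@t,T@a,1);print("top band slope",k,"mean",T.mean(0))
T=R[R[:,2]>.165];print("apex",T.mean(0))
c,_=np.linalg.eigh(np.cov(R.T));w=_[:,0];print("normal all",w,np.sqrt(c))
p=r.camera_params("wrist");s=r.state();C=p["world_from_camera"][:3,3]
print("cam in tool",Ro.from_euler("xyz",s["eef_rot"]).inv().apply(C-np.array(s["eef_pos"])))
E
```

```text
2207 [0.4736 0.3323 0.0348] [0.6261 0.3731 0.1789]
0.05 277 along a 0.385303414532554 0.3895671405944495 0.39603052879154804  t 0.4574459995763884 0.5721375634128999
0.06 195 along a 0.38581838994481144 0.3922656937826967 0.39647313959890806  t 0.45351581658370416 0.5783112103440863
0.07 130 along a 0.38616609032305366 0.389437454319383 0.3966345304093644  t 0.4483688686808286 0.5850894382264927
0.08 72 along a 0.3865837127332606 0.38706987383252023 0.39389291388947945  t 0.443990675635119 0.5894935579374325
0.09 53 along a 0.3869320424205161 0.38731040551489093 0.39149103100921795  t 0.44342393104057004 0.5922139261478813
0.1 43 along a 0.38721131721441127 0.3875846547021824 0.3886244426553522  t 0.4405602741113057 0.5936236288169068
0.11 52 along a 0.38741160530015895 0.3878753161717466 0.3882317992926947  t 0.44066053596536203 0.5925222684465639
0.12 80 along a 0.3877221148222103 0.3882908692039877 0.40407918583064995  t 0.4417854368914895 0.5915386284832048
0.13 146 along a 0.3881314538513681 0.388808588153161 0.4049306900234507  t 0.44354501193978546 0.5883987475288639
0.14 166 along a 0.3885533086124265 0.3890138483577187 0.39651307002715636  t 0.44995424444278775 0.5831418976712444
0.15 222 along a 0.38873299832209973 0.38940207509875946 0.3966953035031845  t 0.45613806099518694 0.5769185628982
0.16 274 along a 0.3891690422994516 0.3912762473701513 0.39732343709036183  t 0.4645828197897168 0.5676620310175475
0.17 442 along a 0.38951547794300423 0.39327501916082375 0.39801675837071515  t 0.4821978910605268 0.5514972641732384
top band slope [0.0024 0.3911] mean [0.5529 0.344  0.1673]
apex [0.5515 0.3449 0.1729]
normal all [ 0.0898  0.9957 -0.0243] [0.0035 0.0387 0.0466]
cam in tool [ 0.0744  0.0005 -0.1702]
```

```bash
python3 - <<'E'
from h import *
a=np.array([.09,.996,0]);a/=np.linalg.norm(a);t=np.array([a[1],-a[0],0]);k=np.array([0,0,1.])
v=-k-.036*a; v/=np.linalg.norm(v); n=-a+.036*k
C=.391*a+.517*t+.096*k; o=rpy(v,n); G=C-.057*v; print(C,G)
np.savez("g.npz",C=C,G=G,o=o)
r.grip(.5,60)
r.movep(G-.1*v,o)
print(r.movel(G,rate=.08,stop_force=8))
print(r.state()["eef_pos"],r.state()["ft_force"])
r.grip(0,60); s=r.state();print(s["t"],s["opening"],s["gripper_force"],s["ft_force"])
i,d,P=cloud("wrist");cv2.imwrite("pics/w2.png",i[...,::-1])
E
```

```text
[0.5501 0.3429 0.096 ] [0.5503 0.3449 0.153 ]
False
[0.5505 0.345  0.1535] [ 0.1457 -0.231  -0.5032]
6.3 -3.962480557101863e-05 0.0 [ 0.2321 -0.3856 -0.3309]
```

View pics/w2.png

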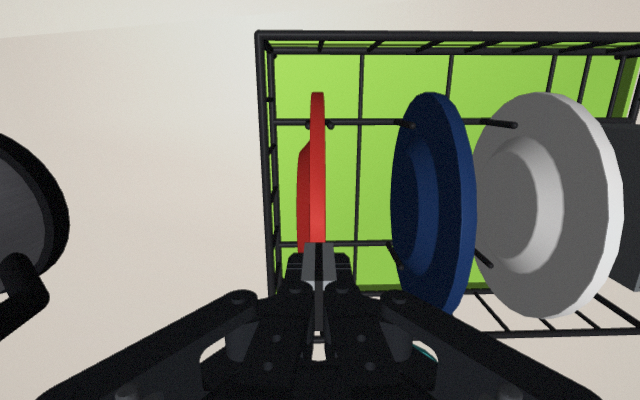

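The picture shows the fingers shut at about (320,260), with the red plate at columns 300–325, rows 92–250. They look closed with nothing between them, so I check the geometry.

```bash
python3 - <<'E'
from h import *
s=r.state();print(s["opening"],s["gripper_force"],s["eef_pos"],s["eef_rot"],s["t"])
i,d,P=cloud("wrist");np.savez("w2.npz",i=i,d=d,P=P)
for v in range(90,330,12): print(v,[(u,i[v,u].tolist(),P[v,u].round(3).tolist()) for u in(303,318)])
E
```

```text
-0.0033198686081946324 0.0 [0.5503 0.345  0.153 ] [ 3.1056 -0.0001 -0.0901] 6.35
90 [(303, [166, 218, 94], [0.633, 0.346, 0.007]), (318, [167, 219, 96], [0.632, 0.332, 0.008])]
102 [(303, [164, 217, 93], [0.623, 0.347, 0.006]), (318, [123, 29, 26], [0.623, 0.337, 0.129])]
114 [(303, [163, 216, 93], [0.612, 0.348, 0.006]), (318, [143, 37, 33], [0.617, 0.338, 0.14])]
126 [(303, [153, 202, 87], [0.601, 0.349, 0.007]), (318, [155, 41, 38], [0.611, 0.339, 0.148])]
138 [(303, [162, 215, 91], [0.59, 0.35, 0.007]), (318, [165, 45, 40], [0.606, 0.34, 0.155])]
150 [(303, [98, 24, 20], [0.593, 0.349, 0.107]), (318, [171, 47, 43], [0.6, 0.34, 0.159])]
162 [(303, [122, 31, 28], [0.588, 0.35, 0.121]), (318, [176, 47, 42], [0.595, 0.341, 0.163])]
174 [(303, [134, 36, 30], [0.582, 0.35, 0.129]), (318, [184, 52, 48], [0.589, 0.342, 0.166])]
186 [(303, [141, 32, 28], [0.576, 0.351, 0.134]), (318, [189, 53, 49], [0.584, 0.342, 0.171])]
198 [(303, [148, 37, 32], [0.57, 0.351, 0.139]), (318, [199, 59, 55], [0.579, 0.343, 0.172])]
210 [(303, [148, 35, 31], [0.563, 0.352, 0.14]), (318, [207, 68, 63], [0.57
[... 156 characters left out ...]
.142]), (318, [206, 66, 60], [0.561, 0.344, 0.175])]
246 [(303, [141, 43, 40], [0.539, 0.355, 0.14]), (318, [5, 12, 11], [0.562, 0.345, 0.189])]
258 [(303, [61, 65, 67], [0.562, 0.351, 0.201]), (318, [10, 11, 10], [0.562, 0.345, 0.201])]
270 [(303, [72, 74, 77], [0.562, 0.351, 0.211]), (318, [18, 18, 18], [0.561, 0.346, 0.21])]
282 [(303, [25, 25, 27], [0.563, 0.351, 0.221]), (318, [41, 40, 44], [0.561, 0.346, 0.218])]
294 [(303, [15, 21, 21], [0.563, 0.351, 0.228]), (318, [41, 38, 41], [0.556, 0.346, 0.218])]
306 [(303, [15, 17, 12], [0.563, 0.351, 0.234]), (318, [42, 43, 46], [0.551, 0.347, 0.218])]
318 [(303, [19, 20, 22], [0.568, 0.35, 0.247]), (318, [44, 45, 47], [0.546, 0.347, 0.218])]
```

```bash
python3 - <<'E'
from h import *
i,d,P=cloud("side");a=cv2.resize(i[170:330,180:340],(600,600),interpolation=cv2.INTER_CUBIC)
cv2.imwrite("pics/s2.png",a[...,::-1])
E
```

```text
(no output)
```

View pics/s2.png

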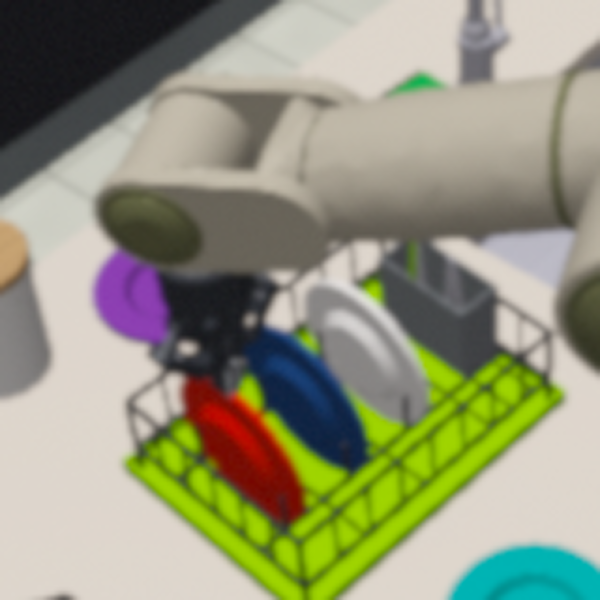

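The side crop shows the fingertips at (225,370), at or just above the red plate's top edge, so they probably closed above it. I measure the tips from the wrist depth.

```bash
python3 - <<'E'
from h import *
def tips(tag):
    i,d,P=cloud("wrist"); s=r.state(); q=Ro.from_euler("xyz",s["eef_rot"]).inv()
    L=q.apply((P-np.array(s["eef_pos"])).reshape(-1,3)).reshape(P.shape)
    red=(i[...,0].astype(int)>i[...,1]*1.8)
    m=(d>0)&~red&(np.abs(L[...,0])<.03)&(np.abs(L[...,1])<.06)&(L[...,2]>-.1)&(L[...,2]<.02)&(i.max(2)<110)
    print(tag,s["opening"],s["eef_pos"],m.sum())
    for lo in np.arange(-.07,.02,.01):
        Q=L[m&(L[...,2]>=lo)&(L[...,2]<lo+.01)]
        if len(Q): print(round(lo,3),len(Q),Q.min(0)[:2],Q.max(0)[:2])
tips("shut")
r.grip(.5,60); tips("half")
E
```

```text
shut 0.001640066017615236 [0.5503 0.3449 0.1529] 20666
-0.07 904 [-0.0119 -0.0178] [0.0133 0.0185]
-0.06 760 [ 0.0063 -0.013 ] [0.0121 0.0141]
-0.05 678 [ 0.0063 -0.0131] [0.012 0.014]
-0.04 356 [ 0.0063 -0.013 ] [0.0118 0.0138]
half 0.5020020849805841 [0.5503 0.3449 0.153 ] 20854
-0.07 1349 [-0.0115 -0.0342] [0.0128 0.0384]
-0.06 1147 [-0.0111 -0.0345] [0.012  0.0356]
-0.05 930 [-0.0108 -0.0345] [0.0122 0.0355]
-0.04 498 [-0.0109 -0.0333] [0.0117 0.035 ]
-0.03 15 [-0.0214 -0.021 ] [0.0086 0.022 ]
-0.02 1 [-0.0214  0.004 ] [-0.0214  0.004 ]
```

The real fingertips sit about 34 mm behind the reported TCP, not 8 mm ahead, and the shut fingers had cleared the plate's edge. I go 41 mm further down, under force guard, and grip again.

```bash
python3 - <<'E'
from h import *
g=np.load("g.npz");C,G,o=g["C"],g["G"],g["o"]
v=(C-G)/.057
print(r.movel(G+.041*v,rate=.05,stop_force=6),r.state()["eef_pos"],r.state()["ft_force"])
r.grip(0,60); s=r.state();print(s["t"],s["opening"],s["gripper_force"],s["ft_force"])
i,d,P=cloud("wrist");cv2.imwrite("pics/w3.png",i[...,::-1])
E
```

```text
False [0.5503 0.3435 0.1124] [-0.2933  0.3785  0.021 ]
8.4333 0.15964269668424885 58.43565881252289 [ 1.6575  9.1746 -0.9461]
```

View pics/w3.png

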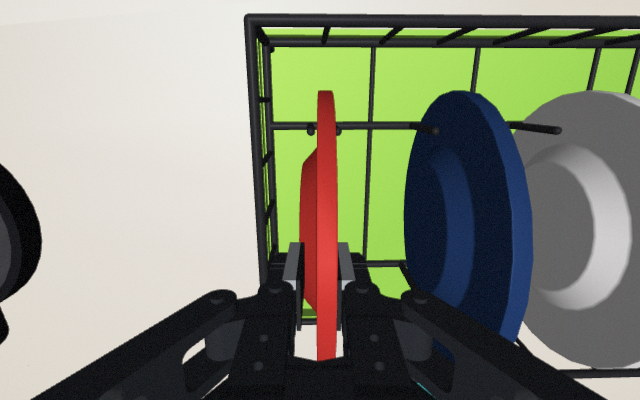

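The plate is now between the fingers at (327,260), but an opening of 0.16 (about 14 mm) and the left-hand gap suggest one finger sits on the bulge. I back off 8 mm and grip again on the flat rim.

```bash
python3 - <<'E'
from h import *
g=np.load("g.npz");C,G,o=g["C"],g["G"],g["o"]
v=(C-G)/.057
r.grip(.5,60)
r.movel(G+.032*v,rate=.05)
r.grip(0,70); s=r.state();print(s["t"],s["opening"],s["gripper_force"],s["ft_force"])
i,d,P=cloud("wrist");cv2.imwrite("pics/w4.png",i[...,::-1])
red=(i[...,0].astype(int)>i[...,1]*1.8)&(i[...,0]>60)&(d>0)&(P[...,2]>.03);red[:,:280]=0;red[:,360:]=0
R=P[red];print(R.min(0),R.max(0))
E
```

```text
9.6167 0.07996967457495091 69.80241537094116 [-0.7192  0.33    0.9879]
[0.5017 0.3323 0.0976] [0.6287 0.3565 0.2238]
```

View pics/w4.png

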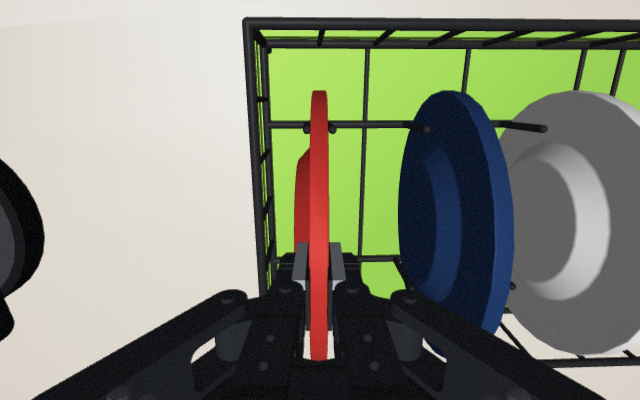

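The fingers now hold the flat rim at (320,290), opening 0.08 (about 7 mm). Next: lift straight up, then carry to the pre-pose.

```bash
python3 - <<'E'
from h import *
g=np.load("g.npz");o=g["o"]
p=np.array(r.state()["eef_pos"])
r.movel(p+[0,0,.23],rate=.1)
s=r.state();print(s["t"],s["opening"],s["gripper_force"],s["ft_force"],s["q"])
r.movel([.46,.08,.36],rate=.2)
az,th=np.radians(-72),np.radians(42)
for zc,b in((.25,.14),(.108,.12),(.108,.0)):
    P,O=final(az,th,1,zc,b,rt=.025); print(zc,b,P,r.inverse_kinematics(P,O))
P,O=final(az,th,1,.25,.14,rt=.025)
r.movep(P,O)
s=r.state();print(s["t"],s["opening"],s["gripper_force"],s["eef_pos"],s["q"])
i,d,P=cloud("scene");cv2.imwrite("pics/c1.png",i[120:320,200:480][...,::-1].repeat(2,0).repeat(2,1))
E
```

```text
12.1167 0.08031850012012964 69.2656660079956 [ 0.8633  0.5348 -2.7348] [ 0.3922  0.6101  0.6843 -0.0333  1.8643  2.0437]
0.25 0.14 [ 0.536  -0.1712  0.2667] [-0.19    0.2254  1.6983 -0.912   0.9665  1.5144]
0.108 0.12 [ 0.5422 -0.1902  0.1247] [-0.2276  0.4345  1.8378 -1.178   0.7604  1.8896]
0.108 0.0 [ 0.5793 -0.3043  0.1247] [-0.4252  0.5183  1.6952 -1.1656  0.6403  1.7127]
14.6583 0.07668110742982584 69.36405658721924 [ 0.5363 -0.1707  0.2672] [-0.1892  0.2252  1.6969 -0.9103  0.9675  1.5145]
```

View pics/c1.png

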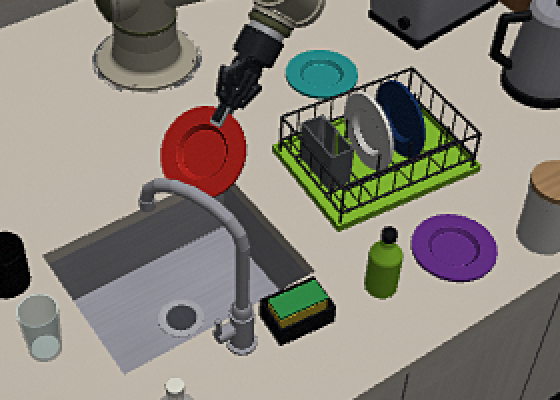

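The plate is held by its upper rim at (205,150), eating face up, on the rack side of the mouth (148,198); the other dishes are undisturbed. I descend, measure the held plate, and slide in with any correction.

```bash
cat >> h.py <<'E'
def plate():
    i,d,P=cloud("scene");h=cv2.cvtColor(i,cv2.COLOR_RGB2HSV).astype(int)
    m=((h[...,0]<8)|(h[...,0]>172))&(h[...,1]>140)&(d>0)&(P[...,1]<.05)&(P[...,1]>-.5)&(P[...,0]>.35)&(P[...,0]<.8)&(P[...,2]>.02)
    n,l,st,_=cv2.connectedComponentsWithStats(m.astype(np.uint8)); m=l==1+st[1:,4].argmax()
    R=P[m];c=R.mean(0);w=np.linalg.svd(R-c,full_matrices=False)[2][2];w*=np.sign(w[2])
    e1=np.cross(w,[0,0,1]);e1/=np.linalg.norm(e1);e2=np.cross(w,e1);B=np.c_[e1,e2]
    (u,rad)=cv2.minEnclosingCircle(((R-c)@B).astype(np.float32))
    return c+B@np.array(u),rad,w,np.degrees(np.arccos(w[2])),i
E
python3 - <<'E'
from h import *
az,th=np.radians(-72),np.radians(42)
P,O=final(az,th,1,.108,.12,rt=.025); r.movel(P,O,rate=.12)
c,rad,w,tl,i=plate();print("plate",c,rad,w,tl,"expected",np.r_[MOUTH-.12*np.array([np.cos(az),np.sin(az)]),.108],r.state()["t"])
E
```

```text
plate [ 0.5989 -0.1803  0.1342] 0.1394907832145691 [ 0.1057 -0.7503  0.6526] 49.26533379302548 expected [ 0.5479 -0.2079  0.108 ] 16.1
```

```bash
sed -i 's/    R=P\[m\];c=R/    R=P[m];R=R[np.linalg.norm(R-np.median(R,0),axis=1)<.1];c=R/' h.py
python3 - <<'E'
from h import *
c,rad,w,tl,i=plate();print("plate",c,rad,w,tl,r.state()["t"])
E
```

```text
plate [ 0.5534 -0.2108  0.1004] 0.08089101314544678 [ 0.1771 -0.5667  0.8047] 36.4197662917575 16.15
```

```bash
python3 - <<'E'
from h import *
az,th=np.radians(-72),np.radians(44)
P,O=final(az,th,1,.112,.0,rt=.025); P=P+[-.003,.002,.003]
r.movel(P,O,rate=.06,stop_force=5); r.sleep(.5)
c,rad,w,tl,i=plate();s=r.state();print("plate",c,rad,w,tl,s["t"],s["opening"],s["gripper_force"],s["ft_force"],np.abs(s["qd"]).max())
a=i[150:310,190:400][...,::-1].repeat(2,0).repeat(2,1)
j,_,_=cloud("side");b=j[100:260,250:440][...,::-1].repeat(2,0).repeat(2,1)
cv2.imwrite("pics/f.png",np.hstack([a,b]))
E
```

```text
plate [ 0.5836 -0.3142  0.117 ] 0.0834561288356781 [ 0.2012 -0.6677  0.7167] 44.21817319880837 18.8167 0.08337904417672218 69.39025640487671 [ 0.0834 -0.2364 -3.4559] 0.0015296256605253145
```

View pics/f.png

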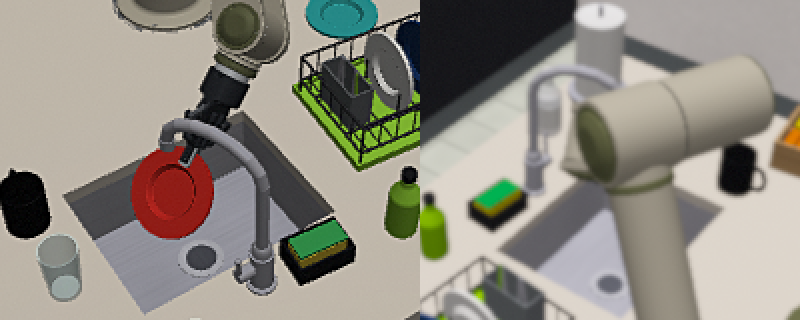

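The left half shows the plate under the mouth (167,145), middle at about (172,192), clear of the tap. It measures within 10 mm of the target, tilted 44°, held still with 69 N. I hand in.

```bash
python3 -c "
from bench import r
print(r.job_done())"
```

```text
the job is handed in; nothing more can be done
None
```

The job is handed in with the red plate held still under the tap: eating face up at about 44°, centre about 8 mm from straight below the mouth and 117 mm above the counter; the verdict wasn't shown.

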